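# Line up the kitchen canisters by height beside the kettle

### The job

Tidy the worktop: stand the four canisters upright on the row of cork coasters, one in the middle of each coaster, in order of height, with the tallest at the end nearest the kettle and the shortest at the end nearest the toaster. Do not tip any canister over, and leave the kettle and the toaster where they are.

Things in the scene. Friction and masses are not known exactly. Their poses are not given: they have to be found in the camera images.
- canister_small: The shortest and thinnest of four loose kitchen canisters (plain white ceramic cylinder, pale wooden lid fixed on, straight sides): diameter 40 mm, height 55 mm over all, about 120 g. Stands upright on the worktop; origin at the centre of its underside, z up.
- canister_medium: The second shortest of four loose kitchen canisters (plain white ceramic cylinder, pale wooden lid fixed on, straight sides): diameter 47 mm, height 80 mm over all, about 200 g. Stands upright on the worktop; origin at the centre of its underside, z up.
- canister_large: The second tallest of four loose kitchen canisters (plain white ceramic cylinder, pale wooden lid fixed on, straight sides): diameter 54 mm, height 105 mm over all, about 300 g. Stands upright on the worktop; origin at the centre of its underside, z up.
- canister_tallest: The tallest and widest of four loose kitchen canisters (plain white ceramic cylinder, pale wooden lid fixed on, straight sides): diameter 61 mm, height 130 mm over all, about 420 g. Stands upright on the worktop; origin at the centre of its underside, z up.
- coaster_1: Round cork coaster, 76 mm across and 4 mm thick, fixed on a low fixed dark wooden plank (110 x 460 mm, 16 mm high, its long side roughly along y). Four identical coasters make a row along the plank, about 115 mm apart; they are numbered 1 to 4 from the robot's left (+y) to its right (-y). Origin at the centre of its underside, on the plank; its top is 4 mm above that, 20 mm above the worktop.
- coaster_2: Cork coaster like coaster_1, number 2 in the row counted from the robot's left (+y). Origin at the centre of its underside, on the plank; its top is 4 mm above that, 20 mm above the worktop.
- coaster_3: Cork coaster like coaster_1, number 3 in the row counted from the robot's left (+y). Origin at the centre of its underside, on the plank; its top is 4 mm above that, 20 mm above the worktop.
- coaster_4: Cork coaster like coaster_1, number 4 in the row counted from the robot's left (+y). Origin at the centre of its underside, on the plank; its top is 4 mm above that, 20 mm above the worktop.
- kettle: Lime-green electric kettle, 155 mm across its base, 205 mm high, with a loop handle reaching 130 mm from its axis. Stands beyond one end of the row of coasters, left (+y) or right (-y), and changes sides with the toaster. Not to be moved. Origin at the centre of its underside.
- toaster: Steel and lime-green toaster, 290 mm (x) by 156 mm (y), 182 mm high. Stands beyond the other end of the row. Not to be moved. Origin at the centre of its underside.
There are look-alikes about, which are no part of the job. Leave any purple or turquoise look-alike of the canister_small alone.

How it is judged:
By the outcome, as a careful person would: the job done as asked, in the order asked, and still so for the second after the job is handed in, with the robot touching nothing.
It also fails if it takes over 112 s, if anything falls off the work surface, if the arm or the gripper's body presses on something with over 40 N, if the wrist force passes 120 N, or if a joint passes its speed limit or range.

### The arm

A 6-joint arm with a two-finger parallel gripper is mounted at the origin on the work surface. World frame = base frame: x ahead of the robot, y to its left, z up, the work surface at z = 0. Lengths are in m, angles in rad, forces in N, time in s.
With the tool pointing down it reaches from about 0.225 to 0.725 m from the base axis. Payload 3.1 kg.
Tool frame: the origin (TCP) lies at the very end of the fingers, on their centre line; the grasp point (between the pads) lies 19 mm behind it; z points along the fingers, y is the line along which they close (so a half turn about z gives the same grasp; the last joint's range is limited). The gripper opens to 85 mm and grips with 20 to 120 N. Pads are 22 mm wide; open, the fingers measure 114 mm over their backs; the gripper's body (76 mm by 85 mm) begins 54 mm behind the grasp point. The pads swing forward as they close: fully open they stand 13 mm farther back than shut.
Start: joints at [-1.367, 0.048, 0.099, 1.622, 0, 1.443], TCP at [0.171, -0.496, 0.231] pointing down, gripper open.
Joint ranges: [-2.91, 2.91], [-0.99, 1.94], [-1.21, 1.42], [-2.12, 2.29], [-1.49, 1.47], [-3.14, 3.14]. Speed limits (rad/s): [2.79, 2.79, 3.14, 3.14, 3.14, 3.14].

### API

Orientations are given as a unit quaternion [w, x, y, z].
In Python, from rig import manip, cams gives the robot as it stands.
- The arm moves only by the tool send_rows, never from a script. Its argument "deltas" is a list of rows, each a list of 2 entries, a list of its own where there are three numbers: the shift along the world's x, y, z each as a share of 0.025 m, from -1 to 1, then the turn about the world's z as a share of 30 degrees, from -1 to 1. A call has 1 to 5 rows; each row shifts and turns the commanded pose from where the row before left it; what a row does not reach is not made up. A row lasts 1/12 s, in which the tool goes at most 41.7 mm and 7.16 degrees, less where a joint would pass 70% of its speed; a pose out of reach is approached as far as the arm can. A call with a number of a shift or a turn outside -1 to 1 is refused whole. A call with a gripper value outside its range is refused whole. "hand" is the opening, from 0 (shut) to 1 (fully open), set as the call begins (left out, the last holds). The fingers move at their own pace and stop on an object; "squeeze" is the grip in N (left out, the last holds). Time passes only in rows, so rows that do not move let the fingers close. It gives the time, the measured TCP pose, the force, the opening and the grip force at its end, in the units of the state.
- manip.observe(): the state, without advancing time (a new reading comes with each control period).
- cams.read_camera(name): name is "scene" or "top"; returns a dict with "pixels" (400x640x3 uint8, red, green, blue), "range_z" (400x640 float32, m along the optical axis (not along the pixel's ray), 0 where there is no reading), "mtx" (3x3 intrinsics, pixels), "k1" (the pictures are not rectified: a ray, as slopes to the right and down, at radius r is drawn at 1 + k1 r^2 times it, then the intrinsics apply), "T" (4x4, takes a point from camera to world coordinates). Camera axes: x right, y down, z forward; pixel columns grow to the right and rows downward; lengths in m; the calibration is good to about 2 mm. A picture is of the moment at which its call begins.
- manip.finish_job(): hands the job in; it is judged then, once.
The state is a dict: "t": time; "qpos": joint angles; "qvel": joint speeds; "effort": joint torques, N m; "ee_pos": TCP position; "orientation": TCP orientation; "force": force on the tool from outside, world axes, zero at the start; "moment": the same for the moment, N m; "finger_gap": opening from 0.0 (shut) to 1.0 (fully open); "grasp_force": force on a finger pad.
Only numpy, scipy, OpenCV 4.12 (cv2) and the standard library are available. Lean on these libraries where they do the work, as an engineer would, in place of code of your own. Each camera call takes 0.05 s, during which the arm holds its last target. There are 200 camera calls.

## Working session

There is one attempt and no reset: what is moved stays moved. The work goes in short steps, Python scripts to look and compute and a tool call to move; the robot and the scene stay as the last step left them, time stands still between calls to the robot, and variables do not carry over. Pictures are saved under pics/ and viewed, at most 14 in all, crops included, and the job is handed in when it is done.

Besides the shell and the picture viewer there is one more tool, called after "Call:" as name(argument=value, ...) on one line, values as JSON. send_rows: Moves the arm, as the interface text tells. Shift numbers are shares of 0.025 m and turn numbers shares of 30 degrees, none past 1 either way. Its arguments: {"type":"object","properties":{"deltas":{"type":"array"},"hand":{"type":"number"},"squeeze":{"type":"number"}},"required":["deltas"]}

```bash
ls; mkdir -p pics
python3 - <<'E'
from rig import manip,cams
import cv2,numpy as np
for n in("scene","top"):
    d=cams.read_camera(n); cv2.imwrite(f"pics/{n}0.png",d["pixels"][:,:,::-1]); np.savez(f"{n}0.npz",**d)
    print(n,d["mtx"],d["k1"],d["T"])
s=manip.observe();print(s)
E
```

```text
pics
scene [[388.46476046   0.         321.74376074]
 [  0.         388.46476046 200.42646446]
 [  0.           0.           1.        ]] -0.0656721587731922 [[-3.69769416e-01  5.99525370e-01 -7.09816814e-01  1.21941029e+00]
 [ 9.29123408e-01  2.39024953e-01 -2.82128985e-01  2.64710654e-01]
 [ 5.20446446e-04 -7.63830087e-01 -6.45417173e-01  6.86642498e-01]
 [ 0.00000000e+00  0.00000000e+00  0.00000000e+00  1.00000000e+00]]
top [[410.70464901   0.         320.91521139]
 [  0.         410.70464901 205.68901602]
 [  0.           0.           1.        ]] -0.09329706412197314 [[ 1.94921479e-02 -9.72741836e-01  2.31070067e-01  2.30084290e-01]
 [-9.99803660e-01 -1.97880041e-02  1.03735345e-03  8.24171549e-03]
 [ 3.56333833e-03 -2.31044919e-01 -9.72936559e-01  1.36761636e+00]
 [ 0.00000000e+00  0.00000000e+00  0.00000000e+00  1.00000000e+00]]
{'t': 0.1, 'qpos': array([-1.36680199e+00,  4.86320906e-02,  9.76866643e-02,  1.62199958e+00,
       -9.94680194e-07,  1.44299698e+00]), 'qvel': array([-0.0005753 , -0.00176091,  0.00391586, -0.00158606, -0.00050883,
       -0.00168612]), 'effort': array([ 2.96018829e-03, -3.39847398e+01,  3.20937967e+01,  1.57507311e-02,
       -2.94049551e-04, -2.21760679e-06]), 'ee_pos': array([ 0.17088356, -0.4958013 ,  0.2302234 ]), 'orientation': array([-1.07354018e-03,  9.86270082e-01,  1.65136827e-01, -4.14166909e-05]), 'force': array([-0.93205237, -0.89964738, -0.5432424 ]), 'moment': array([-0.0185502 ,  0.04019356,  0.00147188]), 'grasp_force': 0.0, 'finger_gap': 0.9944809541731378}
```

View pics/scene0.png

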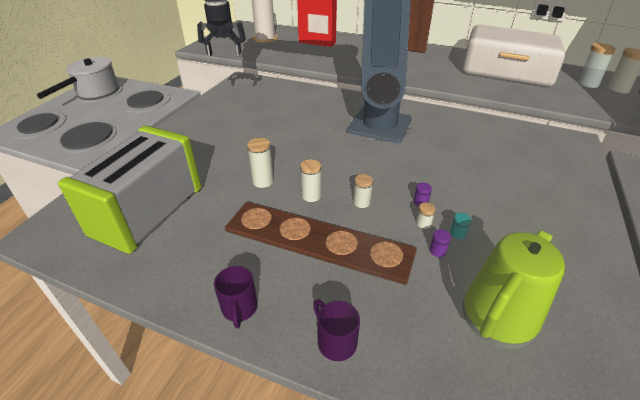

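View pics/top0.png

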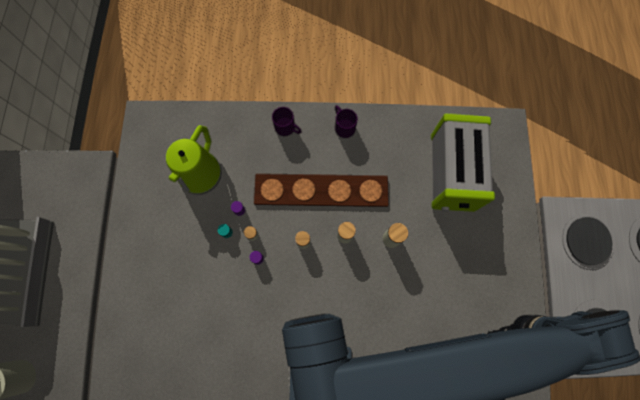

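The scene view shows the kettle at (515,285) and the toaster at (130,185). In the top view the kettle is on the left (+y) and the toaster on the right (-y), so the tallest goes on coaster 1. Lids in the top view: (398,233) tallest, (346,230), (302,238) and (250,232) small, which has look-alikes close around it. Coasters are at (272,189), (304,189), (339,190) and (371,190).

```bash
cat > h.py <<'E'
import cv2,numpy as np
def ray(d,uv,z):
    p=cv2.undistortPoints(np.array([[uv]],float),d["mtx"],np.array([float(d["k1"]),0,0,0,0]))[0,0]
    T=d["T"]; v=T[:3,:3]@[*p,1]; o=T[:3,3]
    return o+v*(z-o[2])/v[2]
def blobs(d,lo,hi,amin=30):
    h=cv2.cvtColor(d["pixels"],cv2.COLOR_RGB2HSV); m=cv2.inRange(h,lo,hi)
    n,l,s,c=cv2.connectedComponentsWithStats(cv2.morphologyEx(m,cv2.MORPH_CLOSE,np.ones((3,3))))
    out=[]
    for i in range(1,n):
        if s[i,4]>=amin:
            (x,y),_,_=cv2.minAreaRect(np.argwhere(l==i)[:,::-1].astype(np.float32))
            cn=cv2.findContours((l==i).astype(np.uint8),0,2)[0][0]
            e=cv2.fitEllipse(cn) if len(cn)>=5 else None
            out.append((s[i,4],c[i],e))
    return out
E
python3 - <<'E'
from h import *
np.set_printoptions(precision=4,suppress=True)
for n,pts in (("top",[(272,189),(398,233),(346,230),(302,238),(250,232)]),("scene",[(256,218),(259,144),(311,166),(364,180),(427,208)])):
    d=dict(np.load(n+"0.npz")); h=cv2.cvtColor(d["pixels"],cv2.COLOR_RGB2HSV)
    print(n,[h[v,u].tolist() for u,v in pts])
    for lo,hi in (((5,90,120),(22,255,255)),):
        for a,c,e in blobs(d,lo,hi):
            if a<1500 and 100<c[1]<280 and 180<c[0]<440: print(a,c,np.array(e[0]),np.array(e[1]),*[ray(d,c,z)[:2] for z in (.02,.055,.08,.105,.13)])
# others
d=dict(np.load("top0.npz"))
for nm,lo,hi in(("purple",(125,80,40),(160,255,255)),("turq",(80,100,60),(95,255,255)),("green",(30,150,80),(45,255,255))):
    for a,c,e in blobs(d,lo,hi): print(nm,a,c,ray(d,c,.05)[:2])
E
```

```text
top [[13, 155, 163], [17, 144, 182], [16, 147, 181], [17, 146, 155], [17, 144, 166]]
357 [271.4062 189.0644] [271.4257 189.1184] [20.1651 20.9445] [0.6049 0.1796] [0.5952 0.1751] [0.5883 0.1719] [0.5813 0.1687] [0.5743 0.1656]
354 [303.2034 188.8249] [303.1843 188.7587] [20.2989 20.6923] [0.6079 0.0711] [0.5981 0.0695] [0.5911 0.0683] [0.5841 0.0672] [0.5771 0.066 ]
353 [338.9235 190.1558] [338.8589 190.1844] [20.1418 20.8159] [ 0.6057 -0.0506] [ 0.596 -0.049] [ 0.589  -0.0479] [ 0.582  -0.0469] [ 0.5751 -0.0458]
351 [370.1538 190.0969] [370.1467 190.0759] [20.0198 20.7907] [ 0.6082 -0.1571] [ 0.5984 -0.1528] [ 0.5914 -0.1498] [ 0.5843 -0.1467] [ 0.5773 -0.1436]
236 [346.4619 229.7076] [346.4972 229.5719] [16.2704 17.0377] [ 0.4697 -0.077 ] [ 0.4635 -0.0747] [ 0.459  -0.0732] [ 0.4546 -0.0716] [ 0.4501 -0.07  ]
304 [397.9243 231.9836] [397.9645 231.9724] [18.5624 19.4944] [ 0.4652 -0.249 ] [ 0.4591 -0.2423] [ 0.4547 -0.2375] [ 0.4504 -0.2327] [ 0.446 -0.228]
115 [249.4783 231.5478] [249.4039 231.6182] [10.9902 11.8629] [0.4568 0.2459] [0.4509 0.2397] [0.4467 0.2353] [0.4425 0.2309] [
[... 997 characters left out ...]
28.5662] [294.5712 228.6165] [21.6669 30.1798] [ 0.6102 -0.049 ] [ 0.6421 -0.0325] [ 0.665  -0.0208] [ 0.6878 -0.009 ] [0.7107 0.0027]
616 [341.2808 242.5536] [341.242  242.5543] [23.369  31.6015] [0.6122 0.073 ] [0.6441 0.0831] [0.6669 0.0903] [0.6896 0.0975] [0.7124 0.1047]
677 [386.2201 254.1536] [386.238  254.1193] [25.0136 32.6214] [0.6088 0.1811] [0.6408 0.1854] [0.6637 0.1886] [0.6866 0.1917] [0.7095 0.1949]
purple 141 [236.9149 207.6383] [0.5308 0.287 ]
purple 134 [255.7164 256.8731] [0.3698 0.2158]
turq 121 [223.0496 229.5124] [0.4565 0.3279]
green 369 [463.6938 118.8943] [ 0.8686 -0.4889]
green 1077 [183.4773 154.6778] [0.7135 0.4854]
green 476 [465.7794 194.2983] [ 0.5923 -0.4768]
```

Call:
send_rows(deltas=[[[0.92,0.9,0],0.2],[[0.92,0.9,0],0.2],[[0.92,0.9,0],0.2],[[0.92,0.9,0],0.2],[[0.92,0.9,0],0.2]], hand=1, squeeze=40)

```text
t: 0.52
ee_pos: [0.2866, -0.3825, 0.2307]
orientation: [-0.001, 0.909, 0.417, -0.0]
force: [-0.0, 0.2, 0.7]
finger_gap: 0.999
grasp_force: 0.0
```

Call:
send_rows(deltas=[[[0.92,0.9,0],0.2],[[0.92,0.9,0],0.2],[[0.92,0.9,0],0.2],[[0.92,0.9,0],0.2],[[0.92,0.9,0],0.2]])

```text
t: 0.93
ee_pos: [0.4017, -0.2699, 0.2308]
orientation: [-0.0, 0.77, 0.638, -0.0]
force: [0.4, 0.4, 0.1]
finger_gap: 0.999
grasp_force: 0.0
```

Call:
send_rows(deltas=[[[0.92,0.9,0],0.2],[[0.92,0.9,0],0.167],[[0,0,0],0],[[0,0,0],0],[[0,0,0],0]])

```text
t: 1.35
ee_pos: [0.4466, -0.2264, 0.2308]
orientation: [-0.001, 0.707, 0.707, -0.0]
force: [-0.7, -0.9, 0.4]
finger_gap: 1.0
grasp_force: 0.0
```

Call:
send_rows(deltas=[[[0.05,0,-1],0],[[0,0,-1],0],[[0,0,-1],0],[[0,0,-0.5],0],[[0,0,-0.5],0]])

```text
t: 1.77
ee_pos: [0.4468, -0.2269, 0.1297]
orientation: [-0.001, 0.708, 0.706, -0.0]
force: [0.4, 0.3, 0.2]
finger_gap: 1.0
grasp_force: 0.0
```

Call:
send_rows(deltas=[[[0,0,-0.6],0],[[0,0,-0.6],0],[[0,0,-0.6],0],[[0,0,-0.4],0],[[0,0,0],0]])

```text
t: 2.18
ee_pos: [0.4466, -0.226, 0.0742]
orientation: [-0.002, 0.707, 0.707, -0.0]
force: [-0.5, 0.2, -0.1]
finger_gap: 1.004
grasp_force: 0.0
```

Call:
send_rows(deltas=[[[0,0,0],0],[[0,0,0],0],[[0,0,0],0],[[0,0,0],0],[[0,0,0],0]], hand=0)

```text
t: 2.6
ee_pos: [0.4488, -0.2271, 0.0778]
orientation: [0.001, 0.707, 0.707, -0.0]
force: [-2.5, -0.6, 4.2]
finger_gap: 0.701
grasp_force: 44.4
```

Call:
send_rows(deltas=[[[0,0,0],0],[[0,0,0],0],[[0,0,0],0],[[0,0,0],0],[[0,0,0],0]])

```text
t: 3.02
ee_pos: [0.4488, -0.2271, 0.0778]
orientation: [0.001, 0.707, 0.707, -0.0]
force: [-2.1, 0.3, 5.2]
finger_gap: 0.707
grasp_force: 44.5
```

Call:
send_rows(deltas=[[[0,0,0.6],0],[[0.6,0,0.6],0],[[1,0,0.6],0],[[1,0,0.2],0],[[1,0,0],0]])

```text
t: 3.43
ee_pos: [0.5398, -0.2263, 0.1267]
orientation: [0.001, 0.707, 0.707, 0.001]
force: [0.5, -1.3, -4.3]
finger_gap: 0.71
grasp_force: 46.0
```

Call:
send_rows(deltas=[[[0.54,0.9,0],0],[[0.54,0.9,0],0],[[0.54,0.9,0],0],[[0.54,0.9,0],0],[[0.54,0.9,0],0]])

```text
t: 3.85
ee_pos: [0.6052, -0.112, 0.1234]
orientation: [-0.002, 0.707, 0.707, -0.001]
force: [-0.7, -1.0, -4.5]
finger_gap: 0.708
grasp_force: 46.1
```

Call:
send_rows(deltas=[[[0,1,0],0],[[0,1,0],0],[[0,1,0],0],[[0,1,0],0],[[0,1,0],0]])

```text
t: 4.27
ee_pos: [0.6044, 0.0129, 0.1235]
orientation: [-0.002, 0.707, 0.707, -0.001]
force: [0.2, -0.0, -5.6]
finger_gap: 0.705
grasp_force: 46.3
```

Call:
send_rows(deltas=[[[0,1,0],0],[[0,1,0],0],[[0,1,0],0],[[0,1,0],0],[[0,1,0],0]])

```text
t: 4.68
ee_pos: [0.6043, 0.1376, 0.1235]
orientation: [-0.002, 0.707, 0.707, -0.001]
force: [1.0, -0.4, -5.6]
finger_gap: 0.707
grasp_force: 46.3
```

Call:
send_rows(deltas=[[[0,0.8,0],0],[[0,0.6,0],0],[[0,0.3,0],0],[[0,0,0],0],[[0,0,0],0]])

```text
t: 5.1
ee_pos: [0.6054, 0.1781, 0.1254]
orientation: [0.0, 0.707, 0.707, -0.001]
force: [0.0, -0.4, -4.8]
finger_gap: 0.706
grasp_force: 46.4
```

Call:
send_rows(deltas=[[[0.06,0.08,-0.3],0],[[0,0,-0.4],0],[[0,0,-0.25],0],[[0,0,-0.1],0],[[0,0,0],0]])

```text
t: 5.52
ee_pos: [0.6065, 0.1798, 0.0988]
orientation: [-0.001, 0.707, 0.707, -0.001]
force: [0.2, 1.1, -5.9]
finger_gap: 0.707
grasp_force: 46.6
```

Run:
```python
from rig import manip,cams
import cv2
d=cams.read_camera("scene"); cv2.imwrite("pics/s1.png",cv2.resize(d["pixels"][120:300,240:520,::-1],None,fx=2.5,fy=2.5))
print(manip.observe()["ee_pos"],manip.observe()["force"])
```

```text
[0.6068358  0.18004939 0.09925923] [-0.76319391 -0.18577183 -5.00691194]
```

View pics/s1.png

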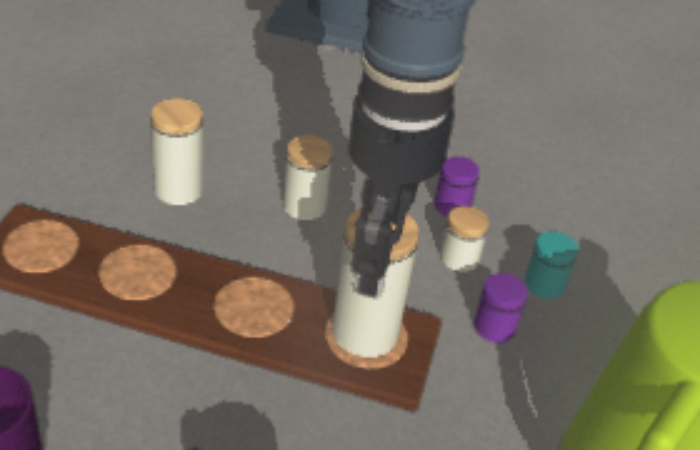

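The tallest hangs centred just above coaster 1 (crop 367,345). I'll lower it the last millimetre and open.

Call:
send_rows(deltas=[[[0,0,-0.05],0],[[0,0,-0.05],0],[[0,0,0],0]])

```text
t: 5.82
ee_pos: [0.6075, 0.1806, 0.098]
orientation: [0.0, 0.707, 0.707, 0.0]
force: [-0.1, -1.1, -4.0]
finger_gap: 0.703
grasp_force: 46.6
```

Call:
send_rows(deltas=[[[0,0,0],0],[[0,0,0],0],[[0,0,0],0],[[0,0,0],0],[[0,0,0],0]], hand=1)

```text
t: 6.23
ee_pos: [0.6078, 0.1808, 0.0985]
orientation: [0.0, 0.707, 0.707, 0.001]
force: [0.5, -0.4, -0.1]
finger_gap: 1.004
grasp_force: 0.0
```

Call:
send_rows(deltas=[[[0,0,0.5],0],[[0,0,0.8],0],[[0,0,0.8],0],[[0,0,0.7],0],[[0,0,0],0]])

```text
t: 6.65
ee_pos: [0.6099, 0.1812, 0.1739]
orientation: [0.003, 0.707, 0.707, 0.004]
force: [1.2, 1.2, 1.3]
finger_gap: 1.003
grasp_force: 0.0
```

Call:
send_rows(deltas=[[[-0.55,-0.92,0],0],[[-0.55,-0.92,0],0],[[-0.55,-0.92,0],0],[[-0.55,-0.92,0],0],[[-0.55,-0.92,0],0]])

```text
t: 7.07
ee_pos: [0.5376, 0.0648, 0.1672]
orientation: [-0.0, 0.707, 0.707, -0.0]
force: [0.6, -0.4, 0.5]
finger_gap: 1.001
grasp_force: 0.0
```

Call:
send_rows(deltas=[[[-0.55,-0.92,0],0],[[-0.55,-0.92,0],0],[[-0.55,-0.92,0],0],[[-0.55,-0.92,0],0],[[-0.55,-0.92,0],0]])

```text
t: 7.48
ee_pos: [0.4688, -0.0503, 0.1674]
orientation: [-0.0, 0.707, 0.707, -0.0]
force: [0.0, -0.3, 0.6]
finger_gap: 0.997
grasp_force: 0.0
```

Call:
send_rows(deltas=[[[-0.54,-0.87,0],0],[[0,0,0],0],[[0,0,0],0],[[0,0,0],0]])

```text
t: 7.82
ee_pos: [0.4564, -0.0709, 0.1675]
orientation: [-0.0, 0.707, 0.707, 0.0]
force: [-0.8, 0.4, 0.5]
finger_gap: 1.002
grasp_force: 0.0
```

Run:
```python
from rig import manip,cams
from h import *
np.set_printoptions(precision=4,suppress=True)
for n in("top","scene"):
    d=cams.read_camera(n)
    for a,c,e in blobs(d,(5,90,120),(22,255,255)):
        if a<1500 and 100<c[1]<280 and 180<c[0]<440: print(n,a,c,*[ray(d,e[0],z)[:2] for z in (.02,.055,.08,.105,.15)])
print(manip.observe()["ee_pos"])
cv2.imwrite("pics/s2.png",cv2.resize(d["pixels"][120:300,220:500,::-1],None,fx=2.5,fy=2.5))
```

```text
top 285 [266.9825 177.5965] [0.6456 0.1968] [0.6348 0.1919] [0.6271 0.1884] [0.6194 0.1849] [0.6055 0.1786]
top 360 [303.2861 188.8917] [0.6079 0.071 ] [0.5981 0.0694] [0.5911 0.0682] [0.5841 0.067 ] [0.5715 0.0649]
top 118 [333.     188.6271] [ 0.6108 -0.0304] [ 0.6009 -0.0294] [ 0.5938 -0.0286] [ 0.5868 -0.0279] [ 0.574  -0.0266]
top 115 [249.4783 231.5478] [0.4565 0.2461] [0.4507 0.2399] [0.4465 0.2355] [0.4423 0.2311] [0.4347 0.2232]
top 166 [302.0843 237.6024] [0.4395 0.0696] [0.4341 0.068 ] [0.4302 0.0669] [0.4263 0.0658] [0.4193 0.0637]
scene 233 [310.3476 166.1073] [ 0.3511 -0.1172] [ 0.3967 -0.0971] [ 0.4293 -0.0828] [ 0.4618 -0.0685] [ 0.5204 -0.0427]
scene 187 [363.3048 180.1711] [0.3603 0.0498] [0.4054 0.0611] [0.4376 0.0692] [0.4699 0.0772] [0.5279 0.0917]
scene 500 [392.34 212.9 ] [0.4652 0.1597] [0.5048 0.1652] [0.5331 0.1692] [0.5614 0.1731] [0.6123 0.1802]
scene 157 [426.9172 208.5287] [0.4152 0.2398] [0.4575 0.2411] [0.4876 0.2421] [0.5178 0.243 ] [0.5721 0.2447]
scene 511 [255.9119 218.1057] [ 0.6123 -0.1556] [ 0.6442 -0.1336] [ 0.667  -0.1178] [ 0.6898 -0.102 ] [ 0.7307 -0.0737]
scene 548 [294.5383 228.5493] [ 0.6102 -0.0491] [ 0.6422 -0.0326] [ 0.665  -0.0209] [ 0.6879 -0.0091] [0.729  0.0121]
scene 618 [341.2977 242.5307] [0.6121 0.073 ] [0.644 0.083] [0.6668 0.0902] [0.6896 0.0974] [0.7306 0.1104]
scene 177 [386.5989 260.2316] [0.6049 0.1797] [0.6372 0.1842] [0.6602 0.1874] [0.6832 0.1905] [0.7247 0.1963]
[ 0.4566 -0.0704  0.1675]
```

View pics/s2.png

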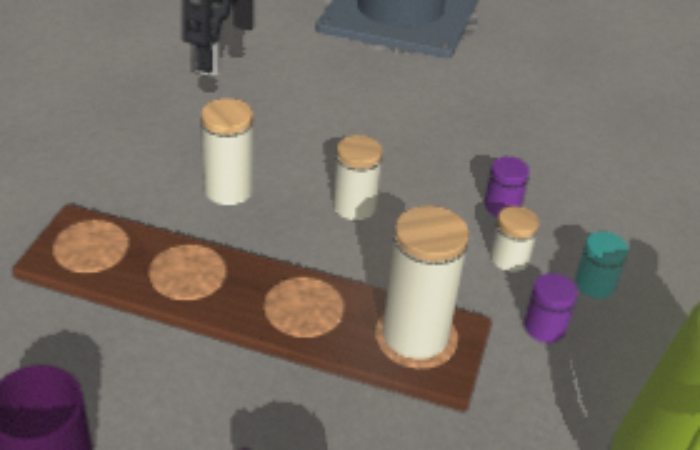

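The tallest stands centred on coaster 1, base at about (420,345) in the crop, within 2 mm. Next is the large one.

Call:
send_rows(deltas=[[[0,0,-1],0],[[0,0,-1],0],[[0,0,-0.5],0],[[0,0,-0.5],0],[[0,0,-0.5],0]])

```text
t: 8.33
ee_pos: [0.4564, -0.07, 0.079]
orientation: [-0.0, 0.706, 0.708, -0.0]
force: [-0.3, 0.4, 0.6]
finger_gap: 1.002
grasp_force: 0.0
```

Call:
send_rows(deltas=[[[0,0,-0.5],0],[[0,0,-0.4],0],[[0,0,0],0],[[0,0,0],0]])

```text
t: 8.67
ee_pos: [0.4559, -0.0704, 0.057]
orientation: [-0.001, 0.707, 0.708, -0.0]
force: [-0.2, 0.0, 0.0]
finger_gap: 1.003
grasp_force: 0.0
```

Call:
send_rows(deltas=[[[0,0,0],0],[[0,0,0],0],[[0,0,0],0],[[0,0,0],0],[[0,0,0],0]], hand=0)

```text
t: 9.08
ee_pos: [0.4569, -0.0713, 0.0588]
orientation: [0.001, 0.707, 0.707, 0.0]
force: [-1.9, 0.3, 4.3]
finger_gap: 0.62
grasp_force: 42.1
```

Call:
send_rows(deltas=[[[0,0,0],0],[[0,0,0],0],[[0,0,0],0]])

```text
t: 9.33
ee_pos: [0.457, -0.0713, 0.0588]
orientation: [0.001, 0.707, 0.707, 0.0]
force: [-1.3, 0.9, 6.1]
finger_gap: 0.626
grasp_force: 42.2
```

Call:
send_rows(deltas=[[[0,0,0.6],0],[[0.6,0,0.6],0],[[1,0,0.6],0],[[1,0,0.2],0],[[1,0,0],0]])

```text
t: 9.75
ee_pos: [0.548, -0.0714, 0.1086]
orientation: [0.001, 0.707, 0.707, 0.001]
force: [-0.3, -1.0, -2.5]
finger_gap: 0.625
grasp_force: 43.1
```

Call:
send_rows(deltas=[[[0.5,0.8,0],0],[[0.5,0.8,0],0],[[0.5,0.8,0],0],[[0.5,0.8,0],0],[[0.5,0.8,0],0]])

```text
t: 10.17
ee_pos: [0.6084, 0.0298, 0.1057]
orientation: [-0.001, 0.707, 0.707, -0.001]
force: [0.2, 0.6, -2.6]
finger_gap: 0.623
grasp_force: 43.4
```

Call:
send_rows(deltas=[[[0,0.8,0],0],[[0,0.6,0],0],[[0,0.3,0],0],[[0,0,0],0],[[0,0,0],0]])

```text
t: 10.58
ee_pos: [0.6082, 0.0711, 0.107]
orientation: [-0.0, 0.707, 0.707, -0.001]
force: [-1.6, -0.1, -3.0]
finger_gap: 0.618
grasp_force: 43.5
```

Call:
send_rows(deltas=[[[0.03,0.03,-0.3],0],[[0,0,-0.4],0],[[0,0,-0.25],0],[[0,0,-0.1],0],[[0,0,-0.05],0]])

```text
t: 11.0
ee_pos: [0.6086, 0.0715, 0.079]
orientation: [-0.001, 0.707, 0.707, -0.001]
force: [-1.3, 0.1, -0.6]
finger_gap: 0.62
grasp_force: 43.6
```

Call:
send_rows(deltas=[[[0,0,-0.03],0],[[0,0,-0.03],0],[[0,0,0],0]])

```text
t: 11.25
ee_pos: [0.6098, 0.072, 0.0789]
orientation: [0.0, 0.707, 0.707, 0.0]
force: [-0.6, -0.4, -1.3]
finger_gap: 0.623
grasp_force: 43.6
```

Call:
send_rows(deltas=[[[0,0,0],0],[[0,0,0],0],[[0,0,0],0],[[0,0,0],0],[[0,0,0],0]], hand=1)

```text
t: 11.67
ee_pos: [0.6099, 0.0722, 0.079]
orientation: [0.0, 0.707, 0.707, 0.0]
force: [0.4, 0.1, 0.2]
finger_gap: 0.998
grasp_force: 0.0
```

Call:
send_rows(deltas=[[[0,0,0.5],0],[[0,0,0.8],0],[[0,0,0.8],0],[[0,0,0.5],0],[[0,0,0],0]])

```text
t: 12.08
ee_pos: [0.6121, 0.0722, 0.1487]
orientation: [0.003, 0.707, 0.707, 0.003]
force: [0.5, 0.6, 1.0]
finger_gap: 1.002
grasp_force: 0.0
```

Call:
send_rows(deltas=[[[-0.9,-0.03,0],0],[[-0.9,-0.03,0],0],[[-0.9,-0.03,0],0],[[-0.9,-0.03,0],0],[[-0.9,-0.03,0],0]])

```text
t: 12.5
ee_pos: [0.4955, 0.0684, 0.1426]
orientation: [-0.001, 0.707, 0.707, -0.0]
force: [0.2, -0.2, -0.3]
finger_gap: 0.999
grasp_force: 0.0
```

Call:
send_rows(deltas=[[[-0.9,-0.03,0],0],[[-0.9,0,0],0],[[-0.8,0,0],0],[[0,0,0],0],[[0,0,0],0]])

```text
t: 12.92
ee_pos: [0.4312, 0.0677, 0.143]
orientation: [-0.0, 0.707, 0.707, -0.0]
force: [0.3, -0.1, 0.4]
finger_gap: 0.996
grasp_force: 0.0
```

Run:
```python
from rig import manip,cams
from h import *
np.set_printoptions(precision=4,suppress=True)
for n in("top","scene"):
    d=cams.read_camera(n)
    for a,c,e in blobs(d,(5,90,120),(22,255,255)):
        if a<1500 and 100<c[1]<280 and 180<c[0]<440: print(n,a,c,*[ray(d,e[0],z)[:2] for z in (.02,.055,.08,.125,.15)])
print(manip.observe()["ee_pos"])
```

```text
top 234 [265.8504 176.7607] [0.6475 0.1995] [0.6367 0.1945] [0.6289 0.191 ] [0.615  0.1846] [0.6072 0.181 ]
top 96 [301.2604 176.0417] [0.653  0.0785] [0.642  0.0767] [0.6342 0.0754] [0.62  0.073] [0.6122 0.0717]
top 355 [338.9127 190.1493] [ 0.6057 -0.0504] [ 0.596  -0.0489] [ 0.589  -0.0478] [ 0.5765 -0.0458] [ 0.5695 -0.0447]
top 357 [370.1821 190.042 ] [ 0.6085 -0.1573] [ 0.5987 -0.153 ] [ 0.5917 -0.15  ] [ 0.579  -0.1444] [ 0.572  -0.1414]
top 115 [249.4783 231.5478] [0.4565 0.2461] [0.4507 0.2399] [0.4465 0.2355] [0.4389 0.2276] [0.4347 0.2232]
scene 185 [363.3027 180.1784] [0.3604 0.05  ] [0.4055 0.0613] [0.4377 0.0693] [0.4957 0.0838] [0.5279 0.0919]
scene 364 [342.9368 209.9121] [0.5012 0.0384] [0.5389 0.0503] [0.5658 0.0588] [0.6143 0.074 ] [0.6413 0.0825]
scene 500 [392.336 212.888] [0.4651 0.1601] [0.5047 0.1656] [0.533  0.1695] [0.5839 0.1766] [0.6122 0.1805]
scene 156 [426.8718 208.5064] [0.4152 0.2396] [0.4574 0.2409] [0.4875 0.2418] [0.5418 0.2435] [0.572  0.2445]
scene 509 [255.8546 218.1022] [ 0.6124 -0.1557] [ 0.6443 -0.1337] [ 0.667  -0.1179] [ 0.708  -0.0895] [ 0.7308 -0.0738]
scene 548 [294.5529 228.542 ] [ 0.6102 -0.0491] [ 0.6422 -0.0326] [ 0.665  -0.0208] [0.7061 0.0003] [0.729  0.0121]
scene 242 [340.5992 246.8926] [0.61   0.0723] [0.642  0.0824] [0.6648 0.0896] [0.706  0.1026] [0.7288 0.1098]
scene 177 [386.5989 260.2316] [0.6049 0.1797] [0.6372 0.1842] [0.6602 0.1874] [0.7017 0.1931] [0.7247 0.1963]
[0.4325 0.0676 0.1434]
```

Large is within about 2 mm of coaster 2. Next is the medium one.

Call:
send_rows(deltas=[[[0,0,-1],0],[[0,0,-0.6],0],[[0,0,-0.6],0],[[0,0,-0.6],0],[[0,0,-0.6],0]])

```text
t: 13.43
ee_pos: [0.433, 0.0676, 0.0577]
orientation: [0.0, 0.707, 0.707, 0.0]
force: [0.3, -0.1, -0.4]
finger_gap: 0.999
grasp_force: 0.0
```

Call:
send_rows(deltas=[[[0,0,-0.5],0],[[0,0,-0.4],0],[[0,0,0],0],[[0,0,0],0]])

```text
t: 13.77
ee_pos: [0.4319, 0.0676, 0.0355]
orientation: [-0.001, 0.707, 0.707, -0.001]
force: [0.1, -0.2, 0.7]
finger_gap: 1.003
grasp_force: 0.0
```

Call:
send_rows(deltas=[[[0,0,0],0],[[0,0,0],0],[[0,0,0],0],[[0,0,0],0],[[0,0,0],0]], hand=0)

```text
t: 14.18
ee_pos: [0.433, 0.0676, 0.0372]
orientation: [0.001, 0.707, 0.707, 0.001]
force: [0.3, 0.7, 4.3]
finger_gap: 0.542
grasp_force: 41.4
```

Call:
send_rows(deltas=[[[0,0,0],0],[[0,0,0],0],[[0,0,0],0]])

```text
t: 14.43
ee_pos: [0.433, 0.0676, 0.0372]
orientation: [0.001, 0.707, 0.707, 0.001]
force: [-0.6, -0.5, 4.8]
finger_gap: 0.542
grasp_force: 41.5
```

Call:
send_rows(deltas=[[[0,0,0.6],0],[[0.3,-0.6,0.6],0],[[0.5,-1,0.6],0],[[0.7,-1,0.2],0],[[0.9,-1,0],0]])

```text
t: 14.85
ee_pos: [0.4925, -0.0231, 0.0872]
orientation: [0.001, 0.707, 0.708, 0.0]
force: [1.5, 0.2, -1.2]
finger_gap: 0.541
grasp_force: 41.4
```

Call:
send_rows(deltas=[[[1,-0.5,0],0],[[1,-0.4,0],0],[[1,-0.1,0],0],[[0.9,-0.1,0],0],[[0.6,0,0],0]])

```text
t: 15.27
ee_pos: [0.6057, -0.0507, 0.0844]
orientation: [-0.0, 0.707, 0.707, -0.0]
force: [-0.1, -0.6, -2.2]
finger_gap: 0.534
grasp_force: 41.5
```

Call:
send_rows(deltas=[[[0.1,0,0],0],[[0,0,0],0],[[0,0,0],0]])

```text
t: 15.52
ee_pos: [0.6056, -0.0496, 0.085]
orientation: [-0.001, 0.707, 0.707, -0.001]
force: [-0.3, 0.6, -0.9]
finger_gap: 0.542
grasp_force: 41.6
```

Call:
send_rows(deltas=[[[0.06,0,-0.3],0],[[0,0,-0.4],0],[[0,0,-0.25],0],[[0,0,-0.1],0],[[0,0,-0.05],0]])

```text
t: 15.93
ee_pos: [0.6073, -0.0496, 0.0574]
orientation: [-0.001, 0.707, 0.707, -0.001]
force: [-0.3, -0.4, -0.5]
finger_gap: 0.541
grasp_force: 41.8
```

Call:
send_rows(deltas=[[[0,0,-0.03],0],[[0,0,-0.03],0],[[0,0,0],0]])

```text
t: 16.18
ee_pos: [0.6087, -0.0499, 0.0574]
orientation: [0.0, 0.707, 0.707, 0.0]
force: [0.3, 0.1, -0.5]
finger_gap: 0.542
grasp_force: 41.8
```

Call:
send_rows(deltas=[[[0,0,0],0],[[0,0,0],0],[[0,0,0],0],[[0,0,0],0],[[0,0,0],0]], hand=1)

```text
t: 16.6
ee_pos: [0.6088, -0.0499, 0.0574]
orientation: [0.0, 0.707, 0.707, 0.0]
force: [0.4, -0.6, 0.6]
finger_gap: 0.999
grasp_force: 0.0
```

Call:
send_rows(deltas=[[[0,0,0.5],0],[[0,0,0.8],0],[[0,0,0.8],0],[[0,0,0.5],0],[[0,0,0],0]])

```text
t: 17.02
ee_pos: [0.6112, -0.0504, 0.1272]
orientation: [0.003, 0.707, 0.707, 0.002]
force: [0.8, -0.2, 0.4]
finger_gap: 0.998
grasp_force: 0.0
```

Call:
send_rows(deltas=[[[-1,0.1,0],0],[[-1,0.1,0],0],[[-1,0.1,0],0],[[-1,0.1,0],0],[[-1,0.1,0],0]], hand=0.75)

```text
t: 17.43
ee_pos: [0.4818, -0.0371, 0.1211]
orientation: [-0.001, 0.707, 0.707, -0.0]
force: [0.3, -0.7, -0.3]
finger_gap: 0.75
grasp_force: 0.0
```

Call:
send_rows(deltas=[[[-0.24,1,0],-0.2],[[-0.24,1,0],-0.2],[[-0.24,1,0],-0.2],[[-0.24,1,0],-0.2],[[-0.24,1,0],-0.2]])

```text
t: 17.85
ee_pos: [0.4526, 0.0886, 0.1214]
orientation: [-0.0, 0.867, 0.498, -0.0]
force: [-0.5, 0.2, 0.9]
finger_gap: 0.754
grasp_force: 0.0
```

Call:
send_rows(deltas=[[[0,1,0],-0.05],[[0,1,0],-0.05],[[0,1,0],-0.05],[[0,1,0],-0.05],[[0,1,0],-0.05]])

```text
t: 18.27
ee_pos: [0.4529, 0.2138, 0.1214]
orientation: [-0.0, 0.897, 0.442, -0.0]
force: [1.9, -0.4, 0.1]
finger_gap: 0.751
grasp_force: 0.0
```

Call:
send_rows(deltas=[[[0,0.7,0],0],[[0,0.4,0],0],[[0,0,0],0],[[0,0,0],0]])

```text
t: 18.6
ee_pos: [0.4531, 0.2398, 0.1215]
orientation: [0.0, 0.897, 0.443, -0.001]
force: [0.2, -0.0, -0.2]
finger_gap: 0.748
grasp_force: 0.0
```

Run:
```python
from rig import manip,cams
from h import *
np.set_printoptions(precision=4,suppress=True)
for n in("top","scene"):
    d=cams.read_camera(n)
    for a,c,e in blobs(d,(5,90,120),(22,255,255)):
        if a<1500 and 100<c[1]<280 and 180<c[0]<440: print(n,a,c,*[ray(d,e[0],z)[:2] for z in (.02,.055,.1,.125,.15)])
print(manip.observe()["ee_pos"],manip.observe()["qpos"])
cv2.imwrite("pics/s3.png",cv2.resize(d["pixels"][120:300,220:500,::-1],None,fx=2.5,fy=2.5))
```

```text
top 286 [266.9965 177.5664] [0.6458 0.1967] [0.635  0.1918] [0.6211 0.1855] [0.6134 0.182 ] [0.6057 0.1785]
top 280 [301.7821 181.8786] [0.6194 0.073 ] [0.6093 0.0713] [0.5963 0.0691] [0.5891 0.0679] [0.5819 0.0667]
top 247 [338.3644 185.9514] [ 0.6104 -0.0518] [ 0.6005 -0.0502] [ 0.5878 -0.0482] [ 0.5807 -0.0471] [ 0.5737 -0.046 ]
top 358 [370.2039 190.0642] [ 0.6084 -0.1574] [ 0.5985 -0.1531] [ 0.5859 -0.1476] [ 0.5789 -0.1445] [ 0.5719 -0.1414]
top 97 [250.2062 231.6186] [0.4568 0.2434] [0.4509 0.2373] [0.4433 0.2295] [0.4391 0.2251] [0.4349 0.2207]
scene 245 [293.1347 204.902 ] [ 0.5307 -0.0897] [ 0.5668 -0.0711] [ 0.6133 -0.0471] [ 0.6391 -0.0338] [ 0.665  -0.0206]
scene 363 [342.9477 209.9366] [0.5013 0.0384] [0.539  0.0503] [0.5875 0.0656] [0.6144 0.0741] [0.6413 0.0826]
scene 501 [392.3114 212.8962] [0.4652 0.16  ] [0.5048 0.1655] [0.5557 0.1726] [0.584  0.1765] [0.6123 0.1804]
scene 156 [426.7756 208.5128] [0.4153 0.2398] [0.4575 0.2411] [0.5118 0.2428] [0.5419 0.2437] [0.5721 0.2447]
scene 512 [255.9258 218.123 ] [ 0.6125 -0.1555] [ 0.6444 -0.1334] [ 0.6853 -0.1051] [ 0.7081 -0.0893] [ 0.7308 -0.0735]
scene 261 [294.5747 231.7471] [ 0.609  -0.0495] [ 0.641 -0.033] [ 0.6822 -0.0118] [0.7051 0.    ] [0.728  0.0118]
scene 244 [340.6066 246.8893] [0.6103 0.0724] [0.6423 0.0825] [0.6834 0.0955] [0.7062 0.1027] [0.7291 0.1099]
scene 178 [386.6461 260.264 ] [0.605  0.1797] [0.6373 0.1842] [0.6788 0.1899] [0.7018 0.1931] [0.7248 0.1963]
[0.4534 0.2391 0.1218] [ 0.3548  0.0205 -0.1466  1.4045 -0.0006  2.5807]
```

View pics/s3.png

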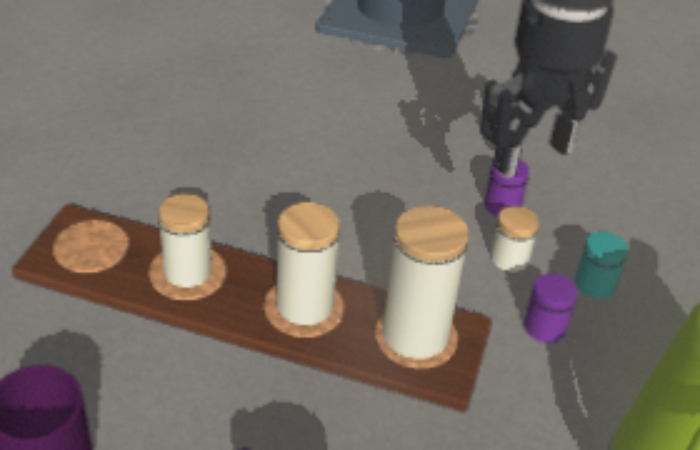

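Three canisters are standing centred, at crop (187,270), (303,310) and (420,345). The gripper is above the small one at (515,240). Now I'll grasp it.

Call:
send_rows(deltas=[[[0,0.05,-0.8],0],[[0,0,-0.8],0],[[0,0,-0.6],0],[[0,0,-0.6],0],[[0,0,-0.5],0]])

```text
t: 19.12
ee_pos: [0.4532, 0.2398, 0.0383]
orientation: [0.0, 0.897, 0.442, -0.001]
force: [1.0, -0.2, 0.0]
finger_gap: 0.754
grasp_force: 0.0
```

Call:
send_rows(deltas=[[[0,0,-0.4],0],[[0,0,-0.3],0],[[0,0,-0.1],0],[[0,0,0],0],[[0,0,0],0]])

```text
t: 19.53
ee_pos: [0.454, 0.2413, 0.0201]
orientation: [0.0, 0.897, 0.442, 0.0]
force: [0.4, 0.4, -0.2]
finger_gap: 0.753
grasp_force: 0.0
```

Call:
send_rows(deltas=[[[0,0,0],0],[[0,0,0],0],[[0,0,0],0],[[0,0,0],0],[[0,0,0],0]], hand=0)

```text
t: 19.95
ee_pos: [0.4545, 0.2419, 0.0207]
orientation: [0.0, 0.897, 0.443, 0.001]
force: [0.8, -0.0, 4.7]
finger_gap: 0.456
grasp_force: 40.7
```

Call:
send_rows(deltas=[[[0,0,0],0],[[0,0,0],0],[[0,0,0],0]])

```text
t: 20.2
ee_pos: [0.4545, 0.2419, 0.0208]
orientation: [0.0, 0.897, 0.442, 0.001]
force: [-0.2, -0.8, 5.0]
finger_gap: 0.458
grasp_force: 40.8
```

Call:
send_rows(deltas=[[[0,0,0.5],0],[[0,0,0.8],0],[[0,-0.3,0.8],0],[[0,-0.7,0.2],0],[[0,-1,0],0]])

```text
t: 20.62
ee_pos: [0.4546, 0.1924, 0.0786]
orientation: [0.0, 0.896, 0.444, 0.002]
force: [1.2, -0.5, -1.2]
finger_gap: 0.458
grasp_force: 40.5
```

Call:
send_rows(deltas=[[[0,-1,0],0],[[0,-1,0],0],[[0,-1,0],0],[[0,-1,0],0],[[0,-1,0],0]])

```text
t: 21.03
ee_pos: [0.4522, 0.0653, 0.0758]
orientation: [-0.001, 0.897, 0.443, -0.001]
force: [0.6, 0.6, -1.2]
finger_gap: 0.459
grasp_force: 40.5
```

Call:
send_rows(deltas=[[[0,-1,0],0],[[0,-1,0],0],[[0,-1,0],0],[[0,-1,0],0],[[0,-1,0],0]])

```text
t: 21.45
ee_pos: [0.4523, -0.0595, 0.0758]
orientation: [-0.001, 0.897, 0.442, -0.001]
force: [-0.1, -0.2, -1.2]
finger_gap: 0.457
grasp_force: 40.5
```

Call:
send_rows(deltas=[[[1,-0.7,0],0],[[1,-0.7,0],0],[[1,-0.7,0],0],[[1,-0.7,0],0],[[1,-0.7,0],0]])

```text
t: 21.87
ee_pos: [0.5784, -0.1467, 0.0753]
orientation: [-0.001, 0.897, 0.442, -0.001]
force: [-0.5, 0.8, -0.7]
finger_gap: 0.455
grasp_force: 40.7
```

Call:
send_rows(deltas=[[[0.7,-0.3,0],0],[[0.4,-0.1,0],0],[[0.1,0,0],0],[[0,0,0],0],[[0,0,0],0]])

```text
t: 22.28
ee_pos: [0.6072, -0.1554, 0.0759]
orientation: [-0.001, 0.897, 0.443, -0.001]
force: [-0.5, 0.7, -1.6]
finger_gap: 0.459
grasp_force: 40.8
```

Call:
send_rows(deltas=[[[0.08,-0.03,-0.4],0],[[0,0,-0.4],0],[[0,0,-0.35],0],[[0,0,-0.15],0],[[0,0,-0.05],0]])

```text
t: 22.7
ee_pos: [0.6086, -0.1561, 0.041]
orientation: [-0.001, 0.897, 0.443, -0.001]
force: [-1.2, -0.0, -1.6]
finger_gap: 0.458
grasp_force: 40.8
```

Call:
send_rows(deltas=[[[0,0,-0.03],0],[[0,0,0],0],[[0,0,0],0]])

```text
t: 22.95
ee_pos: [0.6109, -0.157, 0.0431]
orientation: [0.0, 0.897, 0.442, 0.0]
force: [0.4, 1.1, -1.1]
finger_gap: 0.458
grasp_force: 40.8
```

Call:
send_rows(deltas=[[[0,0,-0.05],0],[[0,0,-0.05],0],[[0,0,0],0],[[0,0,0],0]])

```text
t: 23.28
ee_pos: [0.6111, -0.1571, 0.0409]
orientation: [0.001, 0.897, 0.442, 0.001]
force: [0.0, -0.2, 0.4]
finger_gap: 0.453
grasp_force: 40.7
```

Call:
send_rows(deltas=[[[0,0,0],0],[[0,0,0],0],[[0,0,0],0],[[0,0,0],0],[[0,0,0],0]], hand=0.75)

```text
t: 23.7
ee_pos: [0.6105, -0.1568, 0.04]
orientation: [-0.0, 0.897, 0.442, -0.0]
force: [-0.1, -0.6, -0.5]
finger_gap: 0.751
grasp_force: 0.0
```

Call:
send_rows(deltas=[[[0,0,0.5],0],[[0,0,0.8],0],[[0,0,0.8],0],[[0,0,0.8],0],[[0,0,0.8],0]])

```text
t: 24.12
ee_pos: [0.6106, -0.1569, 0.1346]
orientation: [0.0, 0.897, 0.442, 0.0]
force: [-0.9, -0.2, 0.0]
finger_gap: 0.748
grasp_force: 0.0
```

Call:
send_rows(deltas=[[[-1,0,0.5],0],[[-1,0,0.5],0],[[-1,0,0.5],0],[[-1,0,0],0],[[-1,0,0],0]])

```text
t: 24.53
ee_pos: [0.4854, -0.1572, 0.1727]
orientation: [0.002, 0.897, 0.443, 0.001]
force: [0.2, 0.3, -0.2]
finger_gap: 0.75
grasp_force: 0.0
```

Call:
send_rows(deltas=[[[-1,0,0],0],[[-1,0,0],0],[[0,0,0],0],[[0,0,0],0]])

```text
t: 24.87
ee_pos: [0.4351, -0.157, 0.1712]
orientation: [0.001, 0.897, 0.442, 0.001]
force: [1.1, 0.6, -0.0]
finger_gap: 0.748
grasp_force: 0.0
```

Run:
```python
from rig import manip,cams
from h import *
np.set_printoptions(precision=4,suppress=True)
for n in("top","scene"):
    d=cams.read_camera(n)
    for a,c,e in blobs(d,(5,90,120),(22,255,255)):
        if a<1500 and 100<c[1]<280 and 180<c[0]<440: print(n,a,c,*[ray(d,e[0],z)[:2] for z in (.02,.075,.1,.125,.15)])
print(manip.observe()["ee_pos"],manip.observe()["t"])
cv2.imwrite("pics/s4.png",cv2.resize(d["pixels"][120:300,220:500,::-1],None,fx=2.5,fy=2.5))
```

```text
top 288 [266.9583 177.6736] [0.6453 0.1969] [0.6283 0.1892] [0.6206 0.1857] [0.6129 0.1822] [0.6052 0.1787]
top 282 [301.8227 181.922 ] [0.6188 0.0724] [0.6029 0.0698] [0.5957 0.0686] [0.5885 0.0674] [0.5813 0.0663]
top 249 [338.4498 185.9558] [ 0.6105 -0.0516] [ 0.595  -0.0491] [ 0.5879 -0.048 ] [ 0.5809 -0.0469] [ 0.5738 -0.0458]
top 260 [369.5731 188.0846] [ 0.6111 -0.1581] [ 0.5955 -0.1513] [ 0.5884 -0.1482] [ 0.5814 -0.1452] [ 0.5743 -0.1421]
scene 166 [253.2892 201.8253] [ 0.5589 -0.1934] [ 0.6134 -0.1556] [ 0.6381 -0.1384] [ 0.6629 -0.1213] [ 0.6877 -0.1041]
scene 245 [293.1347 204.902 ] [ 0.5307 -0.0897] [ 0.5875 -0.0604] [ 0.6133 -0.0471] [ 0.6391 -0.0338] [ 0.665  -0.0206]
scene 363 [342.9477 209.9366] [0.5013 0.0384] [0.5605 0.0571] [0.5875 0.0656] [0.6144 0.0741] [0.6413 0.0826]
scene 502 [392.2869 212.9064] [0.4652 0.16  ] [0.5274 0.1686] [0.5557 0.1725] [0.584  0.1765] [0.6123 0.1804]
scene 304 [256.3618 220.7007] [ 0.612  -0.1554] [ 0.6621 -0.1208] [ 0.6849 -0.105 ] [ 0.7077 -0.0893] [ 0.7305 -0.0735]
scene 260 [294.6962 231.7692] [ 0.6097 -0.0487] [ 0.66   -0.0228] [ 0.6829 -0.0111] [0.7058 0.0007] [0.7286 0.0124]
scene 240 [340.4667 246.9167] [0.6105 0.0726] [0.6607 0.0885] [0.6836 0.0957] [0.7064 0.1029] [0.7292 0.1101]
scene 177 [386.7232 260.2938] [0.6055 0.1797] [0.6562 0.1867] [0.6792 0.1899] [0.7022 0.1931] [0.7252 0.1963]
[ 0.4365 -0.1572  0.1711] 24.9667
```

View pics/s4.png

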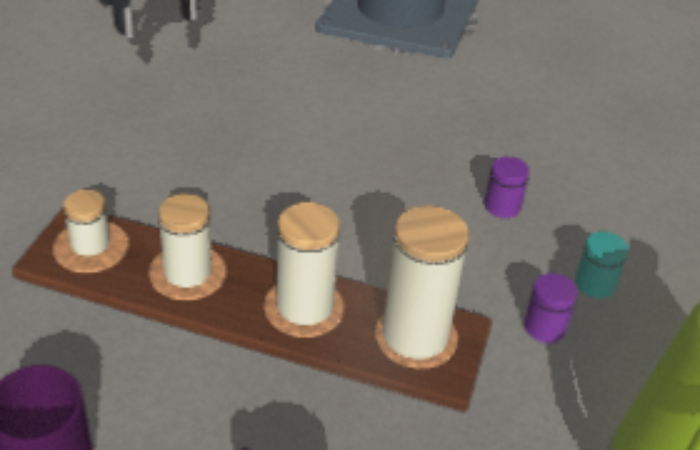

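All four stand centred in order, at crop (88,243), (187,270), (303,310) and (420,345). The look-alikes haven't moved and the arm is clear.

```bash
python3 -c "
from rig import manip
print(manip.finish_job())"
```

```text
the job is handed in; nothing more can be done
None
```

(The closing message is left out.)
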